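Load the sight cell and hold it in the lamp beam

ROBOT

A 6-joint arm with a two-finger parallel gripper is mounted at the origin on the work surface. World frame = base frame: x ahead of the robot, y to its left, z up, the work surface at z = 0. Lengths are in m, angles in degrees, forces in N, time in s.
With the tool pointing down it reaches from about 0.4 to 0.825 m from the base axis. Payload 7 kg.
Tool frame: the origin (TCP) lies on the front face of the gripper's body, between the roots of the fingers; the fingertips stand 66 mm ahead of it and the grasp point (between the pads) lies 47 mm ahead of it (nose_length is the distance from the TCP to the fingertips, in m); y points along the fingers, z is the direction in which the jaws open and shut, and the axes are right-handed (so a half turn about y gives the same grasp; the last joint's range is limited). The gripper opens to 88 mm and grips with 3 to 60 N. Pads are 19 mm wide; open, the fingers measure 130 mm over their backs; the gripper's body (78 mm by 193 mm) begins 47 mm behind the grasp point.
Start: joints at [-52.42, 20.546, 0.682, 0, -70.136, -16.507], TCP at [0.243, -0.63, 0.292] pointing down, gripper open.
Joint ranges: [-176.03, 176.03], [-82.01, 121.73], [-58.28, 71.71], [-173.87, 95.51], [-174.79, -0.11], [-173.66, 173.66]. Speed limits (degrees/s): [136.94, 136.94, 172.46, 180, 180, 180].

INTERFACE

Orientations are given as [roll, pitch, yaw] about the fixed x, y, z axes, in that order (R = Rz(yaw) Ry(pitch) Rx(roll)).
In Python, from plant import get_state, capture, close_job, nose_length gives the robot as it stands.
- The arm moves only by the tool apply_moves, never from a script. Its argument "rows" is a list of rows, each a list of 2 entries, a list of its own where there are three numbers: the shift along the tool's x, y, z in m, then the turn about the tool's y in degrees. In form: [[[tx, ty, tz], yaw], ...]. A call has 1 to 20 rows; each row is the pose to reach, as a shift and turn from the pose commanded when the call began, along the tool's axes at that moment; what a row does not reach only later rows make up. A row lasts 1/8 s, in which the tool goes at most 62.5 mm and 10.7 degrees, less where a joint would pass 70% of its speed; a pose out of reach is approached as far as the arm can. A call with a gripper value outside its range is refused whole. "gripper" is the opening, from 0 (shut) to 1 (fully open), set as the call begins (left out, the last holds). The fingers move at their own pace and stop on an object; "grip_force" is the grip in N (left out, the last holds). Time passes only in rows, so rows that repeat a pose let the fingers close. It gives the time, the measured TCP pose, the force and the opening at its end, in the units of the state.
- get_state(): the state, without advancing time (a new reading comes with each control period).
- capture(name): name is "side" or "top"; returns a dict with "pixels" (480x640x3 uint8, blue, green, red), "z_map" (480x640 float32, m along the optical axis (not along the pixel's ray), 0 where there is no reading), "intrinsics" (3x3 intrinsics, pixels), "rvec" (rotation vector, rad) and "tvec" (3), from world to camera coordinates, as OpenCV has them. Camera axes: x right, y down, z forward; pixel columns grow to the right and rows downward; lengths in m; the calibration is good to about 2 mm. A picture is of the moment at which its call begins.
- close_job(): hands the job in, once; it reports no verdict.
The state is a dict: "time_s": time; "joints": joint angles; "qd": joint speeds; "joint_torque": joint torques, N m; "tcp_pos": TCP position; "eef_rot": TCP orientation; "contact_force": force on the tool from outside, world axes, zero at the start; "moment": the same for the moment, N m; "gripper_width": finger opening in m.
Only numpy, scipy, OpenCV 4.12 (cv2) and the standard library are available. Lean on these libraries where they do the work, as an engineer would, in place of code of your own. Each camera call takes 0.05 s, during which the arm holds its last target.

TASK

Pour the four ceramic filter balls out of the scoop into the funnel-mouthed sight cell, and set the scoop back down upright on the bench. Then pick the cell up by its two frosted end faces only, never putting the fingers on its clear panes or clear funnel slopes, and hold it upright and still in the light path, midway between the lamp and the ring sight with its clear panes square to the beam and its viewing point at the height of the lamp's centre, touching nothing of the light stand. Finish while still holding the cell there, and leave the measuring cup, brush and steel cap where they are.

Things in the scene. Friction and masses are not known exactly. Their poses are not given: they have to be found in the camera images.
- scoop: Grey plastic scoop, 70 g, standing on the bench, 128 mm long in x, 38 mm wide. Origin: centre of the underside of its tray; z up. Tray inside: x -30 to +30, 32 mm wide, floor 4 mm thick, side walls 30 mm high (x -64 to +32). At -x an open ramp rises 22 degrees to the lip; -x roughly faces the robot at the start.
- scoop_lip (a point): middle of the scoop's pouring lip, at x = -63, z = 17 mm of the scoop. Balls run out over it once the scoop is tipped nose down well past 22 degrees (45 to 50 degrees empties it); keep it level till then.
- scoop_grip (a point): grip point of the scoop's handle, at x = +49, z = 47 mm of the scoop. The handle is an upright fin behind the tray, 30 mm long in x, 14 mm thick in y, from the bench up to z = 65 mm; pinch it across its 14 mm.
- ball0_center (a point): centre of a brown ceramic ball, 18 mm in diameter, 11 g, smooth and slippery, lying in the scoop's tray at the start (all four are alike)
- ball1_center (a point): centre of the second ceramic ball, 18 mm, in the scoop
- ball2_center (a point): centre of the third ceramic ball, 18 mm, in the scoop
- ball3_center (a point): centre of the fourth ceramic ball, 18 mm, in the scoop
- cell: Sight cell, loose and upright on the bench, 120 g empty. Origin: centre of its underside; z up. Box 60 mm in y, 38 mm in x, 60 mm high, widening above into a funnel mouth. The end faces at y = -30 and +30 mm are white frosted plates, 38 mm wide in x up to z = 60, above that 84 mm wide: grip across them, about 45 mm up. Light passes along local x.
- cell_mouth (a point): centre of the cell's funnel mouth, 84 mm above its underside. The mouth is 84 mm in x and 50 mm (inside) in y; its slopes narrow at 45 degrees in x down to the chamber, 30 mm (x) by 50 mm (y) inside, 60 mm high with a 4 mm floor.
- cell_clear: the clear parts of the cell, fixed to it, same origin and axes: two clear panes at x = -17 and +17 mm (z 4 to 60 mm) and the two clear funnel slopes above them. Not to be touched by the fingers.
- cell_view (a point): viewing point of the cell: on its middle axis, 24 mm above the underside
- light_stand: Fixed light stand. Origin: underside, below the middle of the light path; x along the beam. Base plate 80 mm wide (y), 8 mm thick, x -95 to +115. Lamp: level cylinder, 52 mm across, x +56 to +93. Ring sight: 58 mm across, x -71 to -59. Both centred 85 mm above the bench, tops at 114 mm or lower; the gap between them is open above and at the sides.
- light_path (a point): middle of the light path between lamp and sight, 85 mm above the bench; axes as the light stand's
- measuring_cup: empty green measuring cup with a handle, 72 mm across, 70 mm high, a bystander; origin at the centre of its underside
- scrub_brush: scrub brush with a blue handle lying on the bench, a bystander; origin under its middle
- steel_cap: thimble-sized steel cap, 22 mm across and 22 mm high, a bystander; origin at the centre of its underside

How it is judged (in metres and radians):
On the way, in this order (a step that is already met when the one before it is completed fails the run):
1. the scoop, off the bench, is tipped (angle between scoop's own z axis and vertical above 0.4 rad and height (world z) of scoop above 0.05 m).
2. all four balls lie in the cell while it stands upright on the bench (x of ball0_center in the frame of cell between -0.02 and 0.02 m and y of ball0_center in the frame of cell between -0.028 and 0.028 m and z of ball0_center in the frame of cell between 0.005 and 0.058 m and x of ball1_center in the frame of cell between -0.02 and 0.02 m and y of ball1_center in the frame of cell between -0.028 and 0.028 m and z of ball1_center in the frame of cell between 0.005 and 0.058 m and x of ball2_center in the frame of cell between -0.02 and 0.02 m and y of ball2_center in the frame of cell between -0.028 and 0.028 m and z of ball2_center in the frame of cell between 0.005 and 0.058 m and x of ball3_center in the frame of cell between -0.02 and 0.02 m and y of ball3_center in the frame of cell between -0.028 and 0.028 m and z of ball3_center in the frame of cell between 0.005 and 0.058 m and height (world z) of cell below 0.01 m and angle between cell's own z axis and vertical below 0.1 rad), for 0.2 s.
At the end, for the whole second after the job is handed in: All balls in the cell; fingers hold it (over 1 N), viewing point within 10 mm of the beam line and 20 mm of midway along it, square and upright within 0.17 rad, under 20 mm/s, not touching stand or scoop; scoop released, upright (0.15 rad) on the bench (x of ball0_center in the frame of cell between -0.02 and 0.02 m and y of ball0_center in the frame of cell between -0.028 and 0.028 m and z of ball0_center in the frame of cell between 0.005 and 0.058 m and x of ball1_center in the frame of cell between -0.02 and 0.02 m and y of ball1_center in the frame of cell between -0.028 and 0.028 m and z of ball1_center in the frame of cell between 0.005 and 0.058 m and x of ball2_center in the frame of cell between -0.02 and 0.02 m and y of ball2_center in the frame of cell between -0.028 and 0.028 m and z of ball2_center in the frame of cell between 0.005 and 0.058 m and x of ball3_center in the frame of cell between -0.02 and 0.02 m and y of ball3_center in the frame of cell between -0.028 and 0.028 m and z of ball3_center in the frame of cell between 0.005 and 0.058 m and x of cell_view in the frame of light_stand between -0.02 and 0.02 m and y of cell_view in the frame of light_stand between -0.01 and 0.01 m and z of cell_view in the frame of light_stand between 0.075 and 0.095 m and angle between the x axis of cell and the x axis of light_stand, either way round below 0.17 rad and angle between cell's own z axis and vertical below 0.17 rad and contact force between the fingers and cell above 1 N and contact force between cell and light_stand below 0.3 N and contact force between cell and scoop below 0.3 N and linear speed of each of cell, scoop below 0.02 m/s and angle between scoop's own z axis and vertical below 0.15 rad and height (world z) of scoop below 0.01 m and contact force between the fingers and scoop below 0.1 N); the arm keeps its last pose, push and grip.
It fails at once if the fingers touch the clear panes or clear funnel slopes (contact force between the fingers and cell_clear above 0.5 N).
It fails at once if the measuring cup is moved more than 30 mm (distance of measuring_cup from where it was at the start of the episode above 0.03 m).
It fails at once if the scrub brush is moved more than 30 mm (distance of scrub_brush from where it was at the start of the episode above 0.03 m).
It fails at once if the steel cap is moved more than 30 mm (distance of steel_cap from where it was at the start of the episode above 0.03 m).
It also fails if it takes over 62 s, if anything falls off the work surface, if the arm or the gripper's body presses on something with over 40 N, if the wrist force passes 120 N, or if a joint passes its speed limit or range.

## Working session

There is one attempt and no reset: what is moved stays moved. The work goes in short steps, Python scripts to look and compute and a tool call to move; the robot and the scene stay as the last step left them, time stands still between calls to the robot, and variables do not carry over. Pictures are saved under pics/ and viewed, and the job is handed in when it is done.

Besides the shell and the picture viewer there is one more tool, called after ">>>" in YAML: its name, and indented under it one key for each argument. apply_moves: Moves the arm, as the interface text tells. Its arguments: {"type":"object","properties":{"rows":{"type":"array"},"gripper":{"type":"number"},"grip_force":{"type":"number"}},"required":["rows"]}

```bash
mkdir -p pics; ls; python3 - <<'E'
from plant import *
import cv2,numpy as np
s=get_state()
for k,v in s.items(): print(k,v)
print(nose_length)
for n in("side","top"):
    c=capture(n); cv2.imwrite(f"pics/{n}0.png",c["pixels"]); np.savez(f"{n}0.npz",**c)
    print(n,c["intrinsics"],c["rvec"],c["tvec"])
E
```

```text
pics
time_s 0.0
joints [-5.24188302e+01  2.05926983e+01  6.34410978e-01 -2.03413104e-02
 -7.01339600e+01 -1.65068153e+01]
qd [ 0.0225422  -0.04524683 -0.02916447  0.05679971  0.09773583 -0.0202713 ]
joint_torque [ 3.63186173e-04 -5.82717276e+01  2.93063056e+01  6.99750915e+00
  7.07254512e-03 -1.53140181e-04]
tcp_pos [ 0.24257283 -0.62951605  0.29121247]
eef_rot [-8.99061210e+01  7.87884890e-03  2.10674332e+01]
contact_force [ 0.46711629 -0.23578099  0.56080275]
moment [ 0.00232328 -0.01151493 -0.04948846]
gripper_width 0.0875273543849463
0.0656
side [[467.64983859   0.         321.6037199 ]
 [  0.         467.64983859 242.60431009]
 [  0.           0.           1.        ]] [ 2.12259153 -0.77279294  0.4039342 ] [-0.47516674  0.30433636  0.60536791]
top [[464.93080113   0.         318.4903244 ]
 [  0.         464.93080113 242.24869189]
 [  0.           0.           1.        ]] [ 2.16424363 -2.17098617  0.11950743] [0.00446944 0.6024072  0.87250527]
```

View pics/side0.png

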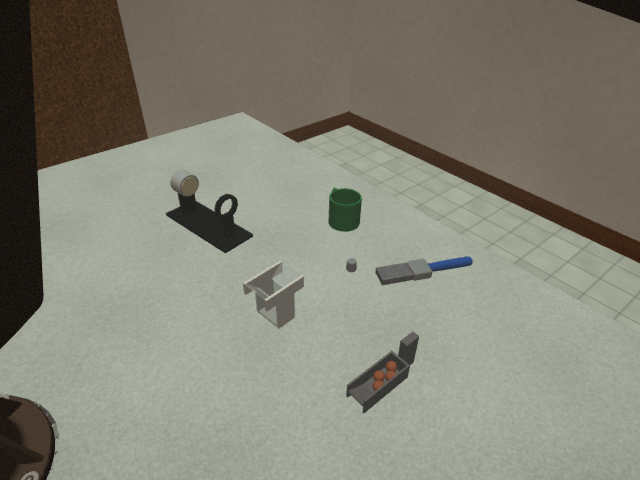

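View pics/top0.png

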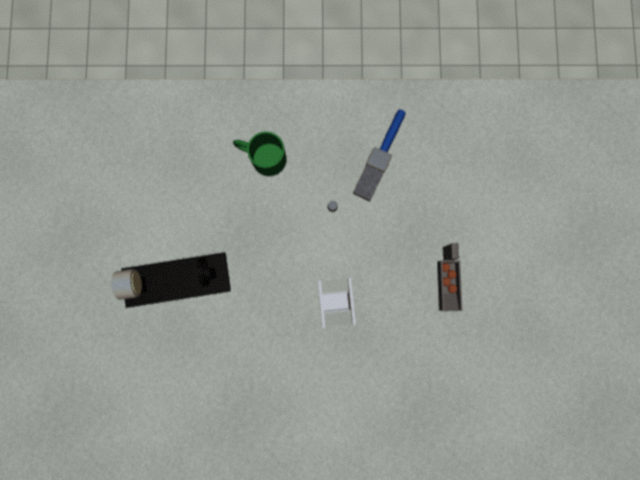

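```bash
cat > h.py <<'E'
import cv2,numpy as np
def cloud(c):
    K=c["intrinsics"];R,_=cv2.Rodrigues(c["rvec"]);t=np.asarray(c["tvec"]).reshape(3)
    Z=c["z_map"];v,u=np.mgrid[0:480,0:640]
    P=np.stack([(u-K[0,2])/K[0,0]*Z,(v-K[1,2])/K[1,1]*Z,Z],-1)
    W=(P-t)@R
    W[Z==0]=np.nan
    return W
def load(f): return dict(np.load(f))
def ray(c,u,v,z):
    K=c["intrinsics"];R,_=cv2.Rodrigues(c["rvec"]);t=np.asarray(c["tvec"]).reshape(3)
    d=R.T@np.array([(u-K[0,2])/K[0,0],(v-K[1,2])/K[1,1],1]);o=-R.T@t
    return o+d*(z-o[2])/d[2]
def proj(c,p): return cv2.projectPoints(np.asarray(p,float).reshape(-1,3),c["rvec"],c["tvec"],c["intrinsics"],None)[0].reshape(-1,2)
E
python3 - <<'E'
from h import *
for n in("side","top"):
    c=load(n+"0.npz");W=cloud(c)
    R,_=cv2.Rodrigues(c["rvec"]);print(n,"cam",-R.T@c["tvec"].reshape(3))
    m=((W[...,2]>0.006)&(np.hypot(W[...,0],W[...,1])>0.3)&(W[...,0]<1.1)&(W[...,2]<.2)&(abs(W[...,1])<.6)).astype(np.uint8)
    k,l,st,_=cv2.connectedComponentsWithStats(m)
    for i in range(1,k):
        if st[i,4]<15: continue
        q=W[l==i]; r=cv2.minAreaRect(q[:,:2].astype(np.float32)*1000)
        print(st[i],q.min(0).round(3),q.max(0).round(3),"rect",np.round(r[0],1),np.round(r[1],1),round(r[2],1))
    b=W[380:440,20:600] if n=="top" else W[300:330,400:]
    print("bench z",np.nanmedian(b[...,2]))
E
```

```text
side cam [ 0.16197272 -0.52439486  0.61939425]
[ 166  170   87   82 3007] [0.479 0.177 0.006] [0.589 0.388 0.114] rect [533.2 285.4] [ 82.1 212.7] 9.2
[ 328  188   34   42 1218] [0.742 0.065 0.006] [0.815 0.164 0.075] rect [785.2 107.7] [90.9 71.2] 40.9
[ 375  256   98   29 1372] [ 0.69  -0.177  0.006] [ 0.879 -0.067  0.025] rect [ 788.  -128.5] [ 44.7 201. ] 63.5
[346 258  11  14 116] [ 0.669 -0.036  0.006] [ 0.689 -0.017  0.025] rect [678.9 -27. ] [20.7 19. ] 0.3
[ 243  261   61   66 2333] [ 0.444 -0.065  0.006] [0.534 0.003 0.088] rect [489.1 -30.5] [84.9 63.3] 6.1
[ 346  332   73   80 2233] [ 0.471 -0.275  0.006] [ 0.599 -0.235  0.069] rect [ 534.8 -254.4] [128.4  39.7] 0.4
bench z 0.0019526510564432636
top cam [0.50554549 0.00535586 0.93197368]
[ 353  109   53   92 1449] [ 0.689 -0.176  0.007] [ 0.88  -0.067  0.023] rect [ 786.3 -127. ] [ 41.7 201.4] 63.1
[ 233  132   54   44 1027] [0.741 0.068 0.006] [0.812 0.171 0.073] rect [774.2 116.7] [71.3 98.2] 10.2
[327 201  11  11  88] [ 0.668 -0.035  0.006] [ 0.687 -0.015  0.024] rect [676.9 -24.8] [18.8 17.7] 36.8
[ 438  243   25   68 1200] [ 0.47  -0.274  0.006] [ 0.597 -0.234  0.068] rect [ 533.7 -253.7] [127.1  39.6] 0.4
[ 111  252  120   56 3699] [0.478 0.178 0.006] [0.586 0.395 0.114] rect [531.6 286.4] [ 79.8 209.5] 8.8
[ 318  278   38   50 1167] [ 0.443 -0.062  0.006] [0.531 0.004 0.087] rect [487.5 -29.4] [83.4 60.2] 5.4
bench z -0.0006890861454815136
```

```bash
python3 - <<'E'
import cv2
a=cv2.imread("pics/top0.png");b=cv2.imread("pics/side0.png")
cv2.imwrite("pics/z1.png",cv2.resize(a[235:335,290:480],None,fx=4,fy=4,interpolation=cv2.INTER_CUBIC))
cv2.imwrite("pics/z2.png",cv2.resize(b[255:415,235:435],None,fx=3.7,fy=3.7,interpolation=cv2.INTER_CUBIC))
E
cat >> h.py <<'E'
def plan(pos,yaw,target,tyaw):
    """commanded pose -> row for world target"""
    a=np.radians(yaw);d=np.asarray(target,float)-np.asarray(pos,float)
    X=np.array([np.cos(a),np.sin(a),0]);Z=np.array([-np.sin(a),np.cos(a),0])
    t=(yaw-tyaw+180)%360-180
    return [np.round([d@X,-d[2],d@Z],4).tolist(),round(t,2)]
E
python3 - <<'E'
from h import *
for n in("side","top"):
    c=load(n+"0.npz");W=cloud(c).reshape(-1,3)
    def sel(x0,x1,y0,y1,z0,z1):
        q=W[(W[:,0]>x0)&(W[:,0]<x1)&(W[:,1]>y0)&(W[:,1]<y1)&(W[:,2]>z0)&(W[:,2]<z1)]
        r=cv2.minAreaRect(q[:,:2].astype(np.float32)*1000)
        return len(q),q.min(0).round(4),q.max(0).round(4),np.round(r[0],1),np.round(r[1],1),round(r[2],1)
    print(n,"fin",sel(.45,.62,-.3,-.2,.058,.08))
    print("walls",sel(.45,.565,-.3,-.2,.024,.034))
    print("cell top",sel(.42,.56,-.1,.03,.078,.1))
    print("base",sel(.42,.65,.15,.42,.005,.011))
    print("lamp top",sel(.42,.65,.3,.42,.09,.13)); print("ring",sel(.42,.65,.15,.28,.07,.13))
from plant import get_state
s=get_state();print(plan(s["tcp_pos"],s["eef_rot"][2],[.583,-.254,.2],.4))
E
```

```text
side fin (186, array([ 0.5684, -0.2615,  0.0581]), array([ 0.599 , -0.2466,  0.0692]), array([ 583.8, -254.1]), array([30.5, 14.6]), 0.9)
walls (469, array([ 0.4709, -0.2744,  0.024 ]), array([ 0.5648, -0.2348,  0.0338]), array([ 517.9, -254.6]), array([93.9, 39.6]), 0.1)
cell top (672, array([ 0.4448, -0.0645,  0.078 ]), array([0.5341, 0.003 , 0.088 ]), array([489.3, -30.3]), array([84.9, 62. ]), 5.0)
base (1554, array([0.4789, 0.1534, 0.005 ]), array([0.645 , 0.3985, 0.011 ]), array([543.3, 288.4]), array([241.3, 164.2]), 78.1)
lamp top (340, array([0.4958, 0.327 , 0.0901]), array([0.5491, 0.3682, 0.114 ]), array([522. , 349.2]), array([51. , 39.8]), 7.7)
ring (264, array([0.5186, 0.2006, 0.0702]), array([0.5714, 0.2204, 0.1139]), array([544.2, 212.6]), array([53.2, 14.5]), 10.4)
top fin (126, array([ 0.5671, -0.26  ,  0.0581]), array([ 0.5972, -0.2457,  0.0679]), array([ 582.2, -252.7]), array([14.2, 30.1]), 89.3)
walls (240, array([ 0.4706, -0.2736,  0.0241]), array([ 0.5636, -0.234 ,  0.0339]), array([ 517.1, -253.9]), array([93.1, 39.5]), 0.2)
cell top (525, array([ 0.4433, -0.0625,  0.078 ]), array([0.5313, 0.0039, 0.0867]), array([487.5, -29.4]), array([83.4, 60.2]), 5.4)
base (2978, array([0.4779, 0.1779, 0.005 ]), array([0.597 , 0.4056, 0.011 ]), array([552.6, 291.2]), array([122.9, 212.5]), 8.8)
lamp top (636, array([0.4948, 0.3299, 0.0902]), array([0.5486, 0.3718, 0.1128]), array([521.9, 350.4]), array([50.8, 37.4]), 7.8)
ring (231, array([0.5175, 0.2041, 0.0702]), array([0.5686, 0.2212, 0.1141]), array([543. , 212.8]), array([51.6, 11. ]), 8.5)
[[0.4527, 0.0913, 0.2281], np.float64(20.67)]
```

View pics/z2.png

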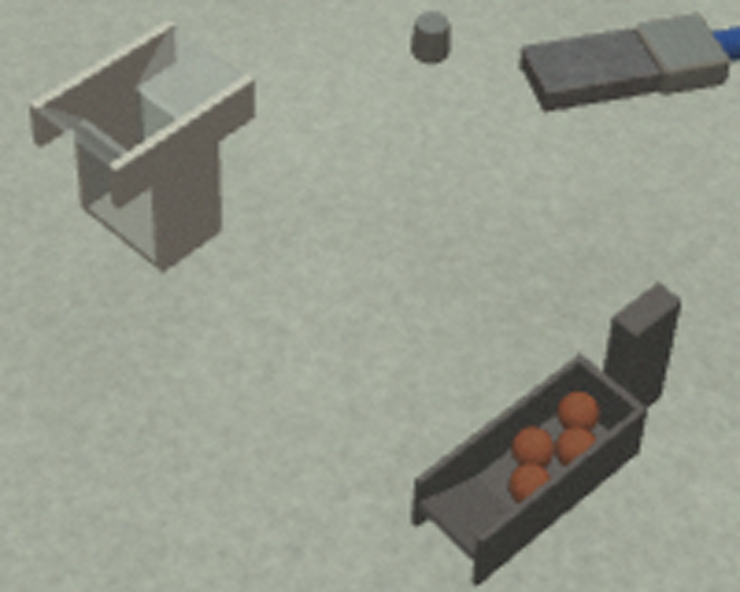

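>>> apply_moves:
  rows:
    - [[0.4527,0.0913,0.2281],20.7]
    - [[0.4527,0.0913,0.2281],20.7]
    - [[0.4527,0.0913,0.2281],20.7]
    - [[0.4527,0.0913,0.2281],20.7]
    - [[0.4527,0.0913,0.2281],20.7]
    - [[0.4527,0.0913,0.2281],20.7]
    - [[0.4527,0.0913,0.2281],20.7]
    - [[0.4527,0.0913,0.2281],20.7]
    - [[0.4527,0.0913,0.2281],20.7]
    - [[0.4527,0.0913,0.2281],20.7]
    - [[0.4527,0.0913,0.2281],20.7]
    - [[0.4527,0.0913,0.2281],20.7]
  gripper: 1

```text
time_s: 1.6
tcp_pos: [0.5824, -0.2553, 0.2013]
eef_rot: [-90.0, -0.0, 0.3]
contact_force: [0.4, -0.2, -0.1]
gripper_width: 0.0875
```

```bash
python3 - <<'E'
from h import *
from plant import get_state
s=get_state();print(s);print(plan(s["tcp_pos"],s["eef_rot"][2],[.584,-.2535,.097],.4))
E
```

```text
{'time_s': 1.6, 'joints': array([-6.11812134e+00,  2.08408720e+01, -1.14052127e+01,  4.30687368e-03,
       -5.77328124e+01, -8.35998671e+01]), 'qd': array([-0.00733984,  0.04102585,  0.17833155,  0.04266888,  0.00371337,
       -0.06731301]), 'joint_torque': array([ 3.57668800e-01, -5.52704608e+01,  2.62610078e+01,  6.24470294e+00,
       -7.21334224e-02,  6.72695402e-03]), 'tcp_pos': array([ 0.58235564, -0.25534083,  0.20125291]), 'eef_rot': array([-9.00059723e+01, -2.05652594e-02,  2.84311249e-01]), 'contact_force': array([ 0.44284114, -0.21659397, -0.10165286]), 'moment': array([ 0.00334101,  0.00079518, -0.00623493]), 'gripper_width': 0.08748410560447657}
[[0.0017, 0.1043, 0.0018], np.float64(-0.12)]
```

>>> apply_moves:
  rows:
    - [[0.0017,0.04,0.0018],0]
    - [[0.0017,0.08,0.0018],0]
    - [[0.0017,0.1043,0.0018],0]
    - [[0.0017,0.1043,0.0018],0]
  gripper: 1

```text
time_s: 2.1
tcp_pos: [0.5831, -0.2531, 0.095]
eef_rot: [-90.0, 0.2, 0.3]
contact_force: [0.5, -0.2, 1.0]
gripper_width: 0.0875
```

>>> apply_moves:
  rows:
    - [[0,0,0],0]
    - [[0,0,0],0]
    - [[0,0,0],0]
    - [[0,0,0],0]
    - [[0,0,0],0]
    - [[0,0,0],0]
  gripper: 0
  grip_force: 50

```text
time_s: 2.85
tcp_pos: [0.5848, -0.2524, 0.0966]
eef_rot: [-90.0, -0.0, 0.4]
contact_force: [-1.5, 1.0, -0.5]
gripper_width: 0.0333
```

```bash
cat > snap.py <<'E'
from h import *
from plant import get_state,capture
import sys
n=sys.argv[1]
s=get_state();print({k:np.round(s[k],4).tolist() for k in("time_s","tcp_pos","eef_rot","contact_force","gripper_width")})
for v in sys.argv[2:]:
    c=capture(v);np.savez(f"{v}{n}.npz",**c);p=c["pixels"]
    cv2.imwrite(f"pics/{v}{n}.png",p)
E
python3 snap.py 1 side
```

```text
{'time_s': 2.85, 'tcp_pos': [0.5848, -0.2524, 0.0966], 'eef_rot': [-90.0005, -0.0007, 0.3789], 'contact_force': [-1.4915, 1.0098, -0.5362], 'gripper_width': 0.0333}
```

View pics/side1.png

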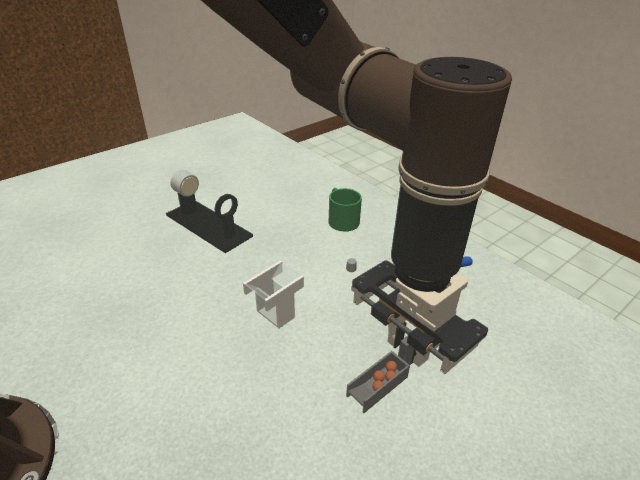

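>>> apply_moves:
  rows:
    - [[0,0,0],0]
    - [[0,0,0],0]
    - [[0,0,0],0]
    - [[0,0,0],0]

```text
time_s: 3.4
tcp_pos: [0.5848, -0.2524, 0.0965]
eef_rot: [-90.0, 0.0, 0.4]
contact_force: [0.8, -0.6, -0.7]
gripper_width: 0.0141
```

>>> apply_moves:
  rows:
    - [[0,-0.004,0],0]
    - [[0,-0.012,0],0]
    - [[0,-0.02,0],0]
    - [[0,-0.02,0],0]

```text
time_s: 3.9
tcp_pos: [0.5853, -0.2525, 0.1178]
eef_rot: [-90.0, -0.1, 0.4]
contact_force: [-0.2, -0.3, -1.3]
gripper_width: 0.0137
```

```bash
python3 snap.py 2 side
```

```text
{'time_s': 3.9, 'tcp_pos': [0.5853, -0.2525, 0.1178], 'eef_rot': [-90.0202, -0.1111, 0.3805], 'contact_force': [-0.2395, -0.3267, -1.2735], 'gripper_width': 0.0137}
```

View pics/side2.png

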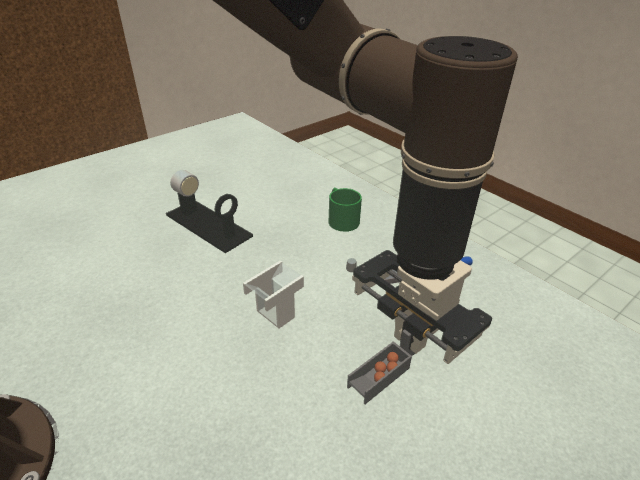

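```bash
cat > tilt.py <<'E'
from h import *
import sys
def tilt(c,tcp,yaw):
    W=cloud(c).reshape(-1,3);a=np.radians(yaw)
    g=np.array([tcp[0],tcp[1],tcp[2]-.047]);d=W-g
    x=d[:,0]*np.cos(a)+d[:,1]*np.sin(a);y=-d[:,0]*np.sin(a)+d[:,1]*np.cos(a);z=d[:,2]
    m=(abs(y)>.0155)&(abs(y)<.021)&(x<-.012)&(x>-.125)&(z<.03)&(z>-.15)&(W[:,2]>.004)
    x,y,z=x[m],y[m],z[m]
    # direction of upper envelope: fit via convex hull lower-right edges
    q=np.stack([x,z],1).astype(np.float32)*1000
    r=cv2.minAreaRect(q)
    print("n",len(q),"rect",np.round(r[0],1),np.round(r[1],1),round(r[2],1))
    p=cv2.boxPoints(r);print(p.round(0).tolist())
if __name__=="__main__":
    from plant import get_state
    s=get_state();n=sys.argv[1]
    tilt(load(f"{n}.npz"),s["tcp_pos"],s["eef_rot"][2])
E
python3 tilt.py side2
python3 - <<'E'
from h import *
from plant import get_state
s=get_state()
a=np.radians(5.5);cx=np.array([np.cos(a),np.sin(a)]);o=np.array([.4882,-.0299])
t=o+.075*cx
print(t,plan(s["tcp_pos"],s["eef_rot"][2],[*t,.25],5.5-.0))
E
```

```text
n 763 rect [-63.4 -40.2] [99.8 50.5] 0.4
[[-114.0, -15.0], [-113.0, -66.0], [-13.0, -65.0], [-14.0, -15.0]]
[ 0.56285471 -0.02271157] [[-0.0207, -0.1328, 0.2299], np.float64(-5.13)]
```

>>> apply_moves:
  rows:
    - [[0,-0.02,0],0]
    - [[0,-0.045,0.002],0]
    - [[0,-0.07,0.01],0]
    - [[-0.002,-0.09,0.025],-0.5]
    - [[-0.004,-0.11,0.045],-1]
    - [[-0.007,-0.125,0.068],-1.5]
    - [[-0.01,-0.133,0.093],-2]
    - [[-0.012,-0.133,0.12],-2.6]
    - [[-0.015,-0.133,0.147],-3.2]
    - [[-0.017,-0.133,0.172],-3.8]
    - [[-0.019,-0.133,0.195],-4.4]
    - [[-0.02,-0.133,0.214],-4.8]
    - [[-0.0207,-0.133,0.226],-5.1]
    - [[-0.0207,-0.133,0.23],-5.1]
    - [[-0.0207,-0.133,0.23],-5.1]
    - [[-0.0207,-0.133,0.23],-5.1]

```text
time_s: 5.95
tcp_pos: [0.5626, -0.023, 0.2495]
eef_rot: [-90.0, 0.0, 5.4]
contact_force: [0.0, 1.4, -0.5]
gripper_width: 0.0137
```

```bash
python3 snap.py 3 side top; python3 tilt.py side3;python3 tilt.py top3
```

```text
{'time_s': 5.95, 'tcp_pos': [0.5626, -0.023, 0.2495], 'eef_rot': [-90.0045, 0.0153, 5.4349], 'contact_force': [0.028, 1.44, -0.5304], 'gripper_width': 0.0137}
n 1094 rect [-63.7 -60.8] [175.9 102.7] 89.8
[[-115.0, -149.0], [-13.0, -149.0], [-12.0, 27.0], [-115.0, 27.0]]
n 261 rect [-83.6 -83.2] [133.2  64. ] 89.0
[[-117.0, -149.0], [-53.0, -150.0], [-50.0, -17.0], [-114.0, -16.0]]
```

View pics/side3.png

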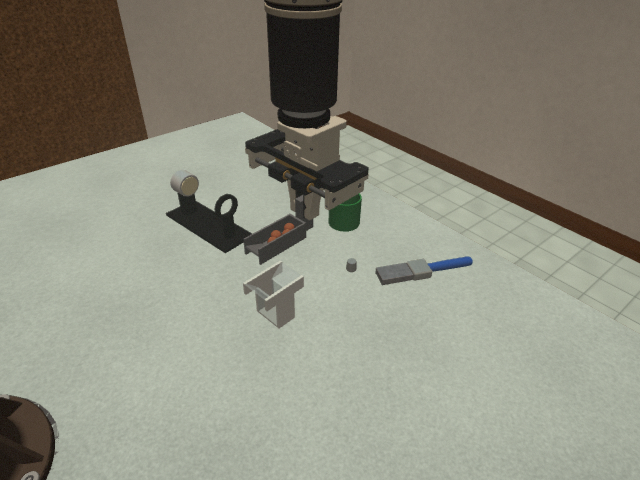

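View pics/top3.png

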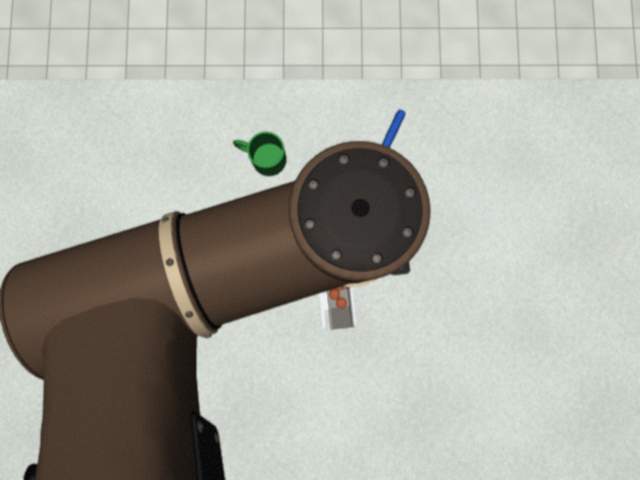

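>>> apply_moves:
  rows:
    - [[0,0,0],0]
  grip_force: 20

```text
time_s: 6.18
tcp_pos: [0.5626, -0.023, 0.2495]
eef_rot: [-90.0, 0.0, 5.4]
contact_force: [-0.6, -0.0, -1.0]
gripper_width: 0.0139
```

>>> apply_moves:
  rows:
    - [[0,0,0],0]
    - [[0,0,0],0]
  grip_force: 12

```text
time_s: 6.42
tcp_pos: [0.5626, -0.0226, 0.2496]
eef_rot: [-90.0, 0.0, 5.5]
contact_force: [-0.3, -0.4, -1.7]
gripper_width: 0.0133
```

```bash
python3 snap.py 4 side; python3 - <<'E'
import cv2
b=cv2.imread("pics/side4.png");cv2.imwrite("pics/c4.png",cv2.resize(b[170:340,220:380],None,fx=3.5,fy=3.5))
E
```

```text
{'time_s': 6.425, 'tcp_pos': [0.5626, -0.0226, 0.2496], 'eef_rot': [-89.9988, 0.0005, 5.4662], 'contact_force': [-0.2612, -0.4238, -1.6647], 'gripper_width': 0.0133}
```

View pics/c4.png

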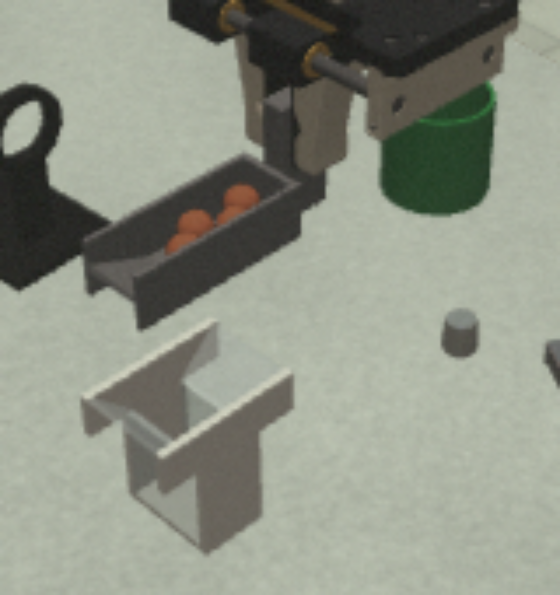

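>>> apply_moves:
  rows:
    - [[0,0,0],0]
    - [[0,0,0],0]
  grip_force: 8

```text
time_s: 6.72
tcp_pos: [0.5626, -0.0225, 0.2496]
eef_rot: [-90.0, -0.0, 5.5]
contact_force: [0.4, -0.3, -2.2]
gripper_width: 0.0138
```

```bash
cat > crop.sh <<'E'
python3 snap.py $1 side; python3 -c "
import cv2
b=cv2.imread('pics/side$1.png');cv2.imwrite('pics/c$1.png',cv2.resize(b[170:340,220:380],None,fx=3.5,fy=3.5))"
E
bash crop.sh 5
```

```text
{'time_s': 6.725, 'tcp_pos': [0.5626, -0.0225, 0.2496], 'eef_rot': [-90.0004, -0.0014, 5.4788], 'contact_force': [0.4419, -0.3194, -2.1912], 'gripper_width': 0.0138}
```

View pics/c5.png

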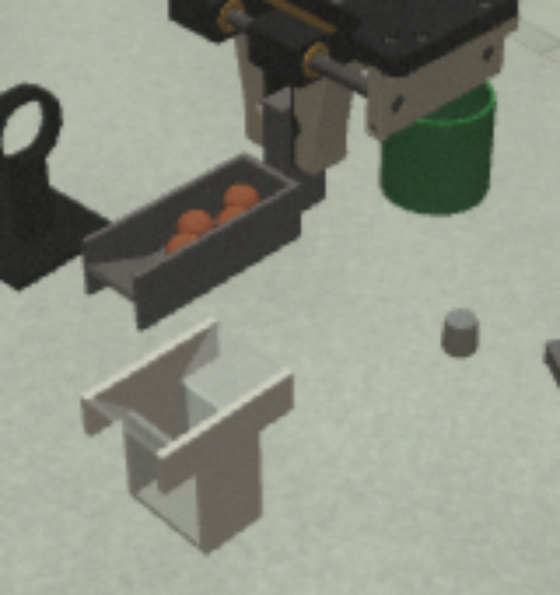

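>>> apply_moves:
  rows:
    - [[0,0,0],0]
    - [[0,0,0],0]
  grip_force: 6

```text
time_s: 7.02
tcp_pos: [0.5626, -0.0225, 0.2496]
eef_rot: [-90.0, 0.0, 5.5]
contact_force: [-0.3, -0.9, -0.8]
gripper_width: 0.014
```

```bash
bash crop.sh 6
```

```text
{'time_s': 7.025, 'tcp_pos': [0.5626, -0.0225, 0.2496], 'eef_rot': [-90.0004, 0.0003, 5.4772], 'contact_force': [-0.328, -0.9136, -0.7536], 'gripper_width': 0.014}
```

View pics/c6.png

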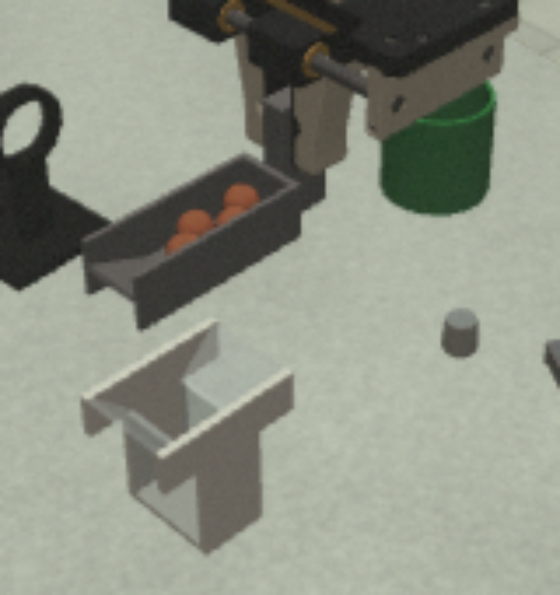

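>>> apply_moves:
  rows:
    - [[0,0,0],0]
    - [[0,0,0],0]
  grip_force: 4.5

```text
time_s: 7.32
tcp_pos: [0.5625, -0.0226, 0.2495]
eef_rot: [-90.0, 0.0, 5.5]
contact_force: [-0.1, -0.1, -1.2]
gripper_width: 0.0137
```

```bash
bash crop.sh 7
```

```text
{'time_s': 7.325, 'tcp_pos': [0.5625, -0.0226, 0.2495], 'eef_rot': [-89.9997, 0.004, 5.473], 'contact_force': [-0.103, -0.0517, -1.1976], 'gripper_width': 0.0137}
```

View pics/c7.png

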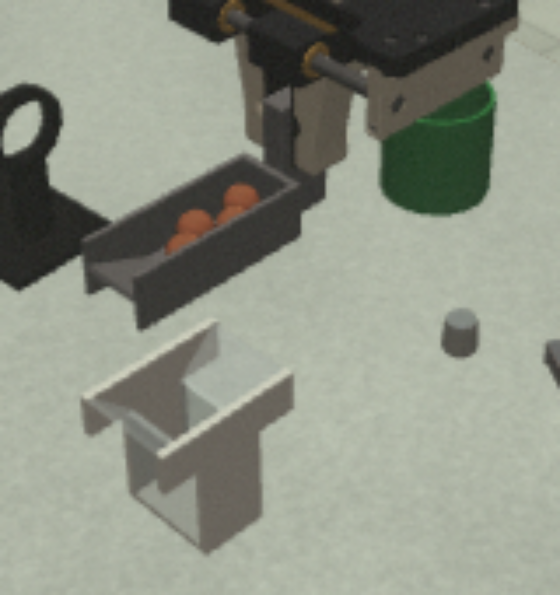

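>>> apply_moves:
  rows:
    - [[0,0,0],0]
    - [[0,0,0],0]
  grip_force: 3

```text
time_s: 7.62
tcp_pos: [0.5626, -0.0225, 0.2496]
eef_rot: [-90.0, -0.0, 5.5]
contact_force: [-0.1, 0.1, -1.7]
gripper_width: 0.0141
```

```bash
bash crop.sh 8
```

```text
{'time_s': 7.625, 'tcp_pos': [0.5626, -0.0225, 0.2496], 'eef_rot': [-90.0008, -0.0029, 5.4753], 'contact_force': [-0.1011, 0.0548, -1.6502], 'gripper_width': 0.0141}
```

View pics/c8.png

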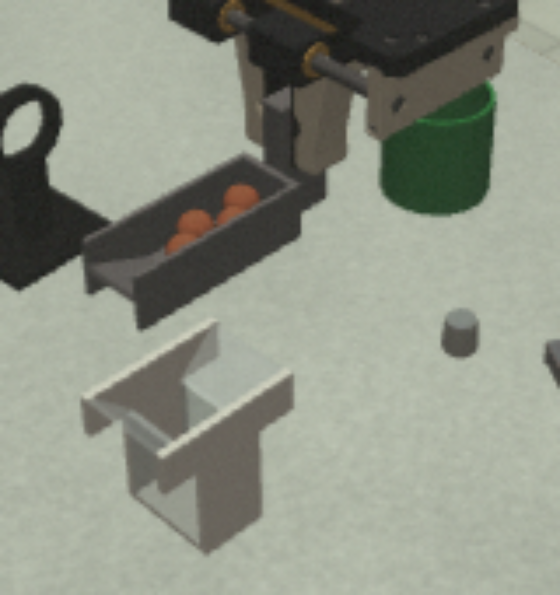

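>>> apply_moves:
  rows:
    - [[0,0.012,0],0]
    - [[0,0.03,0],0]
    - [[0,0.045,0],0]
    - [[0,0.05,0],0]
    - [[0,0.05,0],0]
    - [[0,0.0,0],0]
    - [[0,0,0],0]
    - [[0,0,0],0]
  grip_force: 3

```text
time_s: 8.68
tcp_pos: [0.5626, -0.0225, 0.25]
eef_rot: [-90.0, -0.1, 5.5]
contact_force: [0.1, -0.6, -1.0]
gripper_width: 0.014
```

```bash
bash crop.sh 9
```

```text
{'time_s': 8.675, 'tcp_pos': [0.5626, -0.0225, 0.25], 'eef_rot': [-89.9676, -0.0724, 5.4632], 'contact_force': [0.0824, -0.6192, -1.0277], 'gripper_width': 0.014}
```

View pics/c9.png

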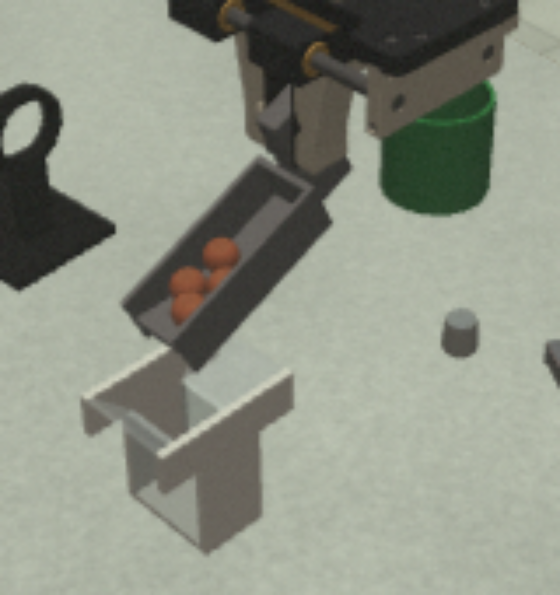

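>>> apply_moves:
  rows:
    - [[0,0.01,0],0]
    - [[0,0.022,0],0]
    - [[0,0.027,0],0]
    - [[0,0.027,0],0]
    - [[0,-0.02,0],0]
    - [[0,-0.02,0],0]
  grip_force: 3

```text
time_s: 9.48
tcp_pos: [0.5646, -0.0224, 0.2736]
eef_rot: [-90.0, -0.4, 5.5]
contact_force: [0.2, 1.1, -1.1]
gripper_width: 0.0141
```

```bash
bash crop.sh 10
```

```text
{'time_s': 9.475, 'tcp_pos': [0.5646, -0.0224, 0.2736], 'eef_rot': [-89.997, -0.4012, 5.5138], 'contact_force': [0.2004, 1.1217, -1.0577], 'gripper_width': 0.0141}
```

View pics/c10.png

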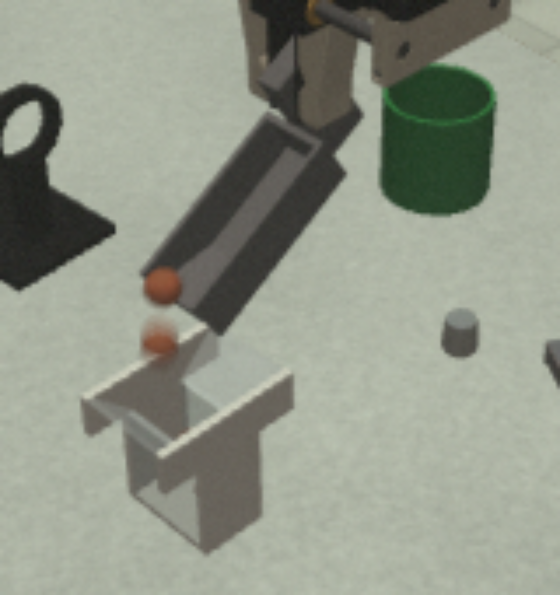

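>>> apply_moves:
  rows:
    - [[0,0,0],0]
    - [[0,0,0],0]

```text
time_s: 9.78
tcp_pos: [0.5622, -0.0226, 0.2687]
eef_rot: [-90.0, 0.1, 5.5]
contact_force: [-0.6, -0.3, -0.9]
gripper_width: 0.0144
```

```bash
bash crop.sh 11
```

```text
{'time_s': 9.775, 'tcp_pos': [0.5622, -0.0226, 0.2687], 'eef_rot': [-90.0088, 0.0835, 5.4696], 'contact_force': [-0.616, -0.3009, -0.9395], 'gripper_width': 0.0144}
```

View pics/c11.png

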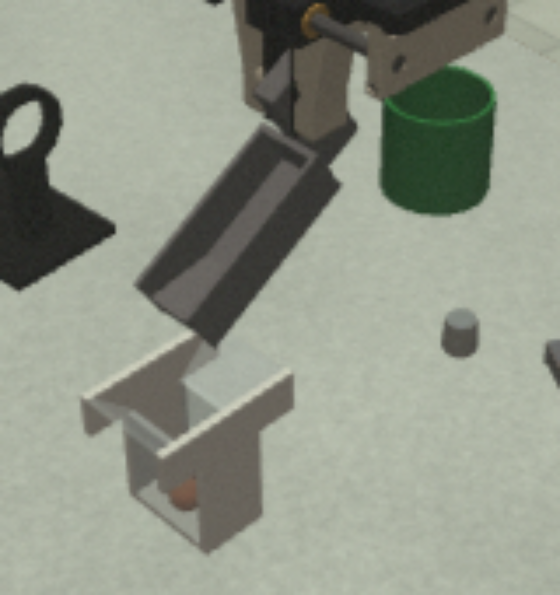

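View pics/side11.png

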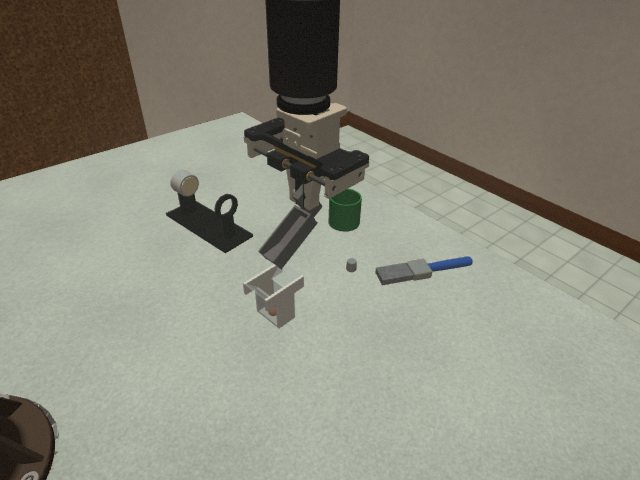

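```bash
python3 - <<'E'
from h import *
p=[.5626,-.0225,.2695]
print(plan(p,5.47,[.545,-.256,.27],.4),plan(p,5.47,[.545,-.256,.160],.4))
E
```

```text
[[-0.0398, -0.0005, -0.2308], 5.07] [[-0.0398, 0.1095, -0.2308], 5.07]
```

>>> apply_moves:
  rows:
    - [[0,-0.005,0],0]
    - [[0,-0.01,-0.006],0]
    - [[-0.005,-0.01,-0.02],1]
    - [[-0.01,-0.01,-0.045],1.5]
    - [[-0.015,-0.01,-0.075],2]
    - [[-0.02,-0.005,-0.105],2.5]
    - [[-0.025,0,-0.135],3]
    - [[-0.03,0,-0.165],3.5]
    - [[-0.035,0.01,-0.195],4]
    - [[-0.038,0.025,-0.215],4.5]
    - [[-0.04,0.045,-0.228],5]
    - [[-0.04,0.07,-0.231],5]
    - [[-0.04,0.09,-0.231],5]
    - [[-0.04,0.1,-0.231],5]
    - [[-0.04,0.1,-0.231],5]
  grip_force: 15

```text
time_s: 11.7
tcp_pos: [0.5443, -0.2564, 0.1688]
eef_rot: [-90.0, 0.1, 0.5]
contact_force: [0.7, -0.1, -0.4]
gripper_width: 0.0141
```

```bash
python3 snap.py 12 side top; python3 - <<'E'
import cv2
b=cv2.imread("pics/side12.png");t=cv2.imread("pics/top12.png")
cv2.imwrite("pics/c12.png",cv2.hconcat([cv2.resize(b[255:425,230:430],(500,425)),cv2.resize(t[270:340,310:360],(300,420))[:425].copy() if 0 else cv2.resize(t[270:340,310:360],(300,425))]))
E
```

```text
{'time_s': 11.7, 'tcp_pos': [0.5443, -0.2564, 0.1688], 'eef_rot': [-89.9858, 0.0935, 0.4579], 'contact_force': [0.7439, -0.1496, -0.4325], 'gripper_width': 0.0141}
```

View pics/c12.png

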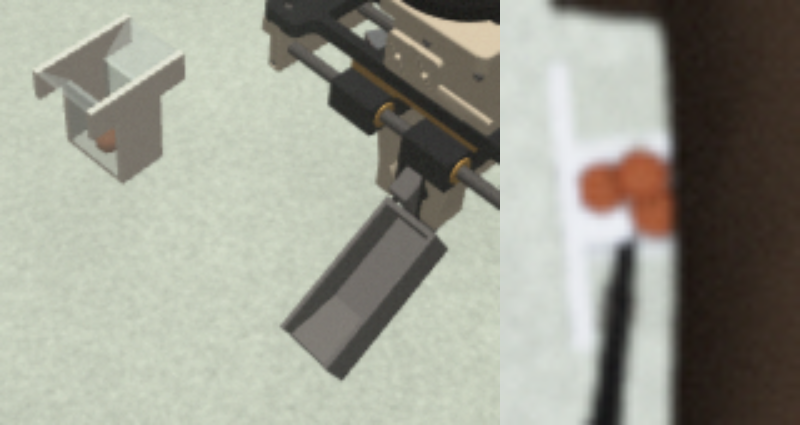

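```bash
python3 - <<'E'
from h import *
c=load("side12.npz");W=cloud(c).reshape(-1,3)
q=W[(W[:,0]>.44)&(W[:,0]<.54)&(abs(W[:,1]+.256)<.03)&(W[:,2]>.008)&(W[:,2]<.15)]
for x in np.arange(.45,.54,.01):
    s=q[abs(q[:,0]-x)<.005]
    if len(s): print(round(x,3),len(s),s[:,2].min().round(3),s[:,2].max().round(3))
E
```

```text
0.46 55 0.033 0.05
0.47 239 0.02 0.057
0.48 247 0.023 0.062
0.49 244 0.028 0.067
0.5 255 0.034 0.075
0.51 260 0.039 0.08
0.52 286 0.045 0.129
0.53 668 0.051 0.15
0.54 269 0.058 0.146
```

>>> apply_moves:
  rows:
    - [[0,0.01,0],0]
    - [[0,0.018,0],0]
    - [[0.005,0.024,0],0]
    - [[0.01,0.029,0],0]
    - [[0.018,0.035,0],0]
    - [[0.024,0.042,0],0]
    - [[0.029,0.048,0],0]
    - [[0.032,0.053,0],0]
    - [[0.035,0.058,0],0]
    - [[0.038,0.063,0],0]
    - [[0.04,0.067,0],0]
    - [[0.042,0.07,0],0]
    - [[0.042,0.072,0],0]
  grip_force: 3.5

```text
time_s: 13.42
tcp_pos: [0.5871, -0.256, 0.0978]
eef_rot: [-90.0, -0.0, 0.5]
contact_force: [-1.9, 1.5, 5.7]
gripper_width: 0.0139
```

```bash
python3 snap.py 13 side; python3 - <<'E'
from h import *
b=cv2.imread("pics/side13.png")
cv2.imwrite("pics/c13.png",cv2.resize(b[255:425,270:470],(700,595)))
c=load("side13.npz");W=cloud(c).reshape(-1,3)
q=W[(W[:,0]>.44)&(W[:,0]<.6)&(abs(W[:,1]+.256)<.025)&(W[:,2]>.005)&(W[:,2]<.15)]
for x in np.arange(.45,.58,.01):
    s=q[abs(q[:,0]-x)<.005]
    if len(s): print(round(x,3),len(s),s[:,2].min().round(3),s[:,2].max().round(3))
E
```

```text
{'time_s': 13.425, 'tcp_pos': [0.5871, -0.256, 0.0978], 'eef_rot': [-90.0117, -0.0302, 0.4899], 'contact_force': [-1.8796, 1.5179, 5.6636], 'gripper_width': 0.0139}
0.47 46 0.005 0.031
0.48 204 0.006 0.034
0.49 173 0.005 0.033
0.5 170 0.005 0.034
0.51 164 0.005 0.033
0.52 157 0.005 0.032
0.53 155 0.005 0.034
0.54 149 0.005 0.033
0.55 389 0.005 0.125
0.56 632 0.005 0.15
0.57 448 0.005 0.143
```

View pics/c13.png

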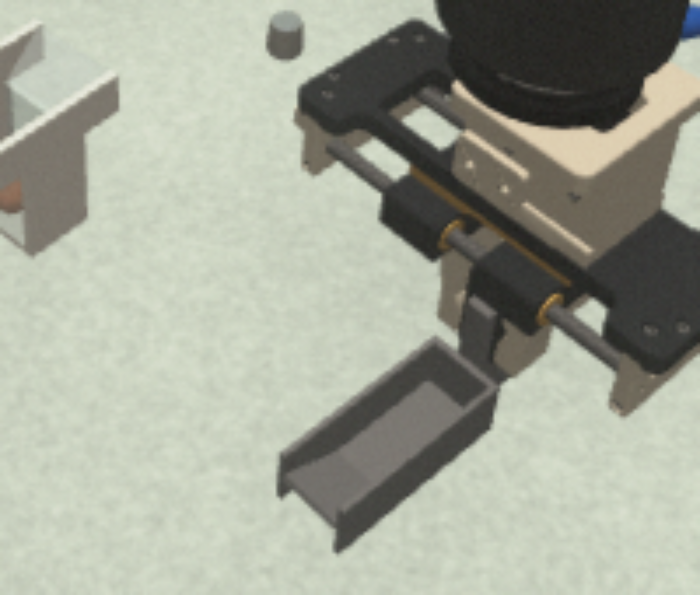

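>>> apply_moves:
  rows:
    - [[0,0,0],0]
    - [[0,0,0],0]
    - [[0,0,0],0]
    - [[0,0,0],0]
    - [[0,0,0],0]
    - [[0,-0.02,0],0]
    - [[0,-0.06,0],0]
    - [[0,-0.1,0],0]
    - [[0,-0.15,0],0]
    - [[0,-0.15,0],0]
  gripper: 1

```text
time_s: 14.72
tcp_pos: [0.5887, -0.2566, 0.2526]
eef_rot: [-90.1, -0.5, 0.5]
contact_force: [-0.1, -0.1, -0.1]
gripper_width: 0.0875
```

```bash
python3 snap.py 14 side top; python3 - <<'E'
from h import *
for n in("side14","top14"):
    W=cloud(load(n+".npz")).reshape(-1,3)
    q=W[(abs(W[:,0]-.49)<.08)&(abs(W[:,1]+.03)<.06)&(W[:,2]>.078)&(W[:,2]<.095)]
    if len(q)>20:
        r=cv2.minAreaRect(q[:,:2].astype(np.float32)*1000);print(n,r)
    q=W[(abs(W[:,0]-.535)<.1)&(abs(W[:,1]+.255)<.04)&(W[:,2]>.006)&(W[:,2]<.1)]
    r=cv2.minAreaRect(q[:,:2].astype(np.float32)*1000);print(n,r,q[:,2].max())
E
```

```text
{'time_s': 14.725, 'tcp_pos': [0.5887, -0.2566, 0.2526], 'eef_rot': [-90.1225, -0.4639, 0.5075], 'contact_force': [-0.0679, -0.1249, -0.0915], 'gripper_width': 0.0875}
side14 ((489.564453125, -30.18274688720703), (85.8771743774414, 62.87161636352539), 5.364406108856201)
side14 ((537.9102783203125, -257.1895446777344), (128.8524932861328, 39.75643539428711), 0.5422709584236145) 0.06860424111300964
top14 ((486.9004821777344, -19.706056594848633), (82.88340759277344, 40.80125045776367), 5.296681880950928)Traceback (most recent call last):
  File "<stdin>", line 8, in <module>
    return umr_maximum(a, axis, None, out, keepdims, initial, where)
ValueError: zero-size array to reduction operation maximum which has no identity
```

View pics/side14.png

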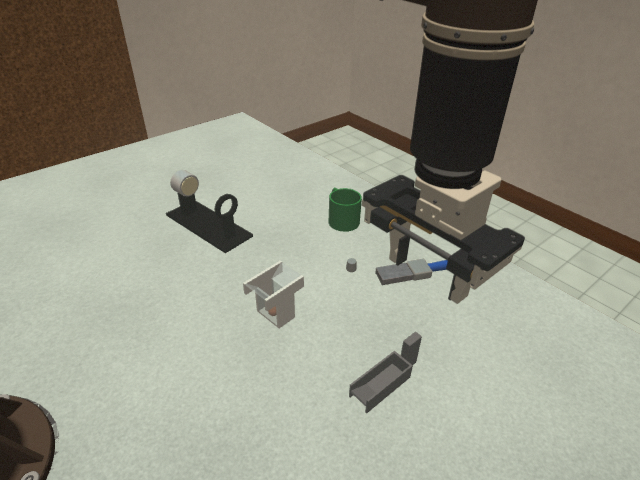

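View pics/top14.png

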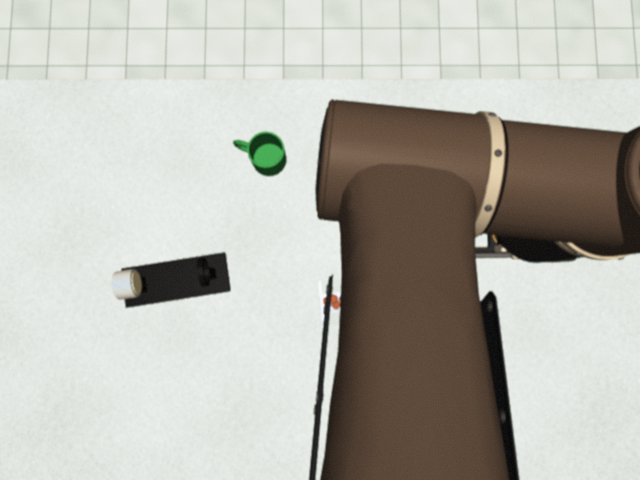

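```bash
python3 - <<'E'
from h import *
from plant import get_state
s=get_state();print(plan([.5873,-.256,.248],.49,[.4885,-.030,.22],5.4), s["tcp_pos"])
E
```

```text
[[-0.0969, 0.028, 0.2268], -4.91] [ 0.58678522 -0.25587098  0.24809024]
```

>>> apply_moves:
  rows:
    - [[-0.0969,0.028,0.2268],-4.9]
    - [[-0.0969,0.028,0.2268],-4.9]
    - [[-0.0969,0.028,0.2268],-4.9]
    - [[-0.0969,0.028,0.2268],-4.9]
    - [[-0.0969,0.028,0.2268],-4.9]
    - [[-0.0969,0.028,0.2268],-4.9]
    - [[-0.0969,0.028,0.2268],-4.9]
    - [[-0.0969,0.028,0.2268],-4.9]

```text
time_s: 15.82
tcp_pos: [0.4882, -0.031, 0.2192]
eef_rot: [-90.0, 0.0, 5.3]
contact_force: [1.0, -1.0, -0.3]
gripper_width: 0.088
```

```bash
python3 snap.py 15 side top; python3 - <<'E'
from h import *
from plant import get_state
s=get_state();print(plan(s["tcp_pos"],s["eef_rot"][2],[.4885,-.030,.094],5.4))
b=cv2.imread("pics/side15.png");cv2.imwrite("pics/c15.png",cv2.resize(b[170:340,200:380],(630,595)))
E
```

```text
{'time_s': 15.825, 'tcp_pos': [0.4882, -0.031, 0.2192], 'eef_rot': [-90.0099, 0.0384, 5.2578], 'contact_force': [0.9636, -0.9588, -0.2571], 'gripper_width': 0.088}
[[0.0004, 0.1253, 0.0008], np.float64(-0.12)]
```

View pics/c15.png

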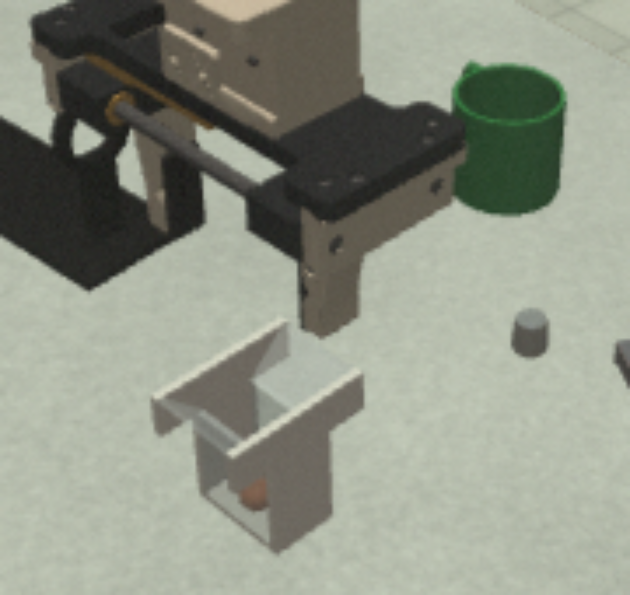

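>>> apply_moves:
  rows:
    - [[0.0004,0.03,0.0008],0]
    - [[0.0004,0.06,0.0008],0]
    - [[0.0004,0.09,0.0008],0]
    - [[0.0004,0.11,0.0008],0]
    - [[0.0004,0.12,0.0008],0]
    - [[0.0004,0.125,0.0008],0]
    - [[0.0004,0.125,0.0008],0]

```text
time_s: 16.8
tcp_pos: [0.4886, -0.0292, 0.0948]
eef_rot: [-90.0, -0.0, 5.4]
contact_force: [0.2, 0.0, 0.7]
gripper_width: 0.0877
```

>>> apply_moves:
  rows:
    - [[0,0,0],0]
    - [[0,0,0],0]
    - [[0,0,0],0]
    - [[0,0,0],0]
    - [[0,0,0],0]
    - [[0,0,0],0]
  gripper: 0
  grip_force: 20

```text
time_s: 17.55
tcp_pos: [0.4885, -0.0291, 0.0948]
eef_rot: [-90.0, -0.0, 5.4]
contact_force: [-0.9, 1.5, 5.0]
gripper_width: 0.0598
```

```bash
python3 snap.py 16 side; python3 - <<'E'
from h import *
b=cv2.imread("pics/side16.png");cv2.imwrite("pics/c16.png",cv2.resize(b[190:360,180:360],(630,595)))
E
```

```text
{'time_s': 17.55, 'tcp_pos': [0.4885, -0.0291, 0.0948], 'eef_rot': [-89.9975, -0.0193, 5.3784], 'contact_force': [-0.9489, 1.4979, 5.0008], 'gripper_width': 0.0598}
```

View pics/c16.png

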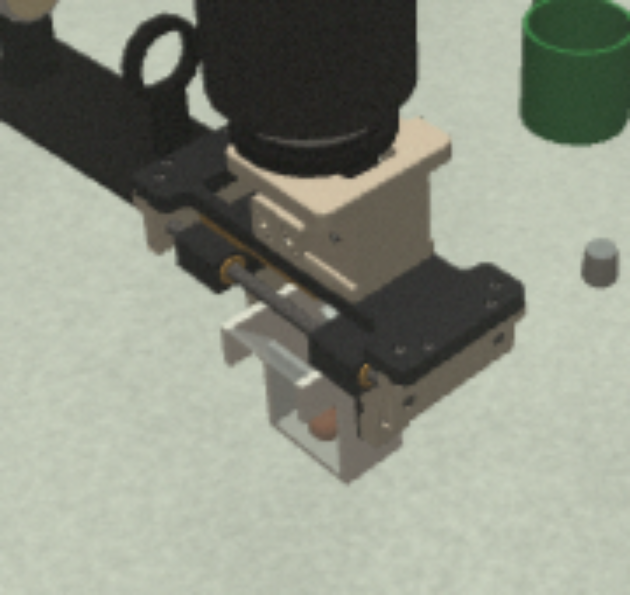

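>>> apply_moves:
  rows:
    - [[0,0,0],0]
    - [[0,-0.006,0],0]
    - [[0,-0.02,0],0]
    - [[0,-0.04,0],0]
    - [[0,-0.065,0],0]
    - [[0,-0.09,0],0]
    - [[0,-0.115,0],0]
    - [[0,-0.135,0],0]
    - [[0,-0.15,0],0]
    - [[0,-0.155,0],0]
    - [[0,-0.155,0],0]
  grip_force: 30

```text
time_s: 18.98
tcp_pos: [0.4882, -0.0291, 0.2495]
eef_rot: [-90.0, 0.0, 5.4]
contact_force: [-0.3, -0.1, -2.0]
gripper_width: 0.0595
```

```bash
python3 snap.py 17 side; python3 - <<'E'
from h import *
from plant import get_state
s=get_state();print(plan(s["tcp_pos"],s["eef_rot"][2],[.5337,.2765,.25],99))
b=cv2.imread("pics/side17.png");cv2.imwrite("pics/c17.png",cv2.resize(b[130:300,180:360],(630,595)))
E
```

```text
{'time_s': 18.975, 'tcp_pos': [0.4882, -0.0291, 0.2495], 'eef_rot': [-89.988, 0.0018, 5.3663], 'contact_force': [-0.2514, -0.1122, -2.0465], 'gripper_width': 0.0595}
[[0.0741, -0.0009, 0.3001], np.float64(-93.63)]
```

View pics/c17.png

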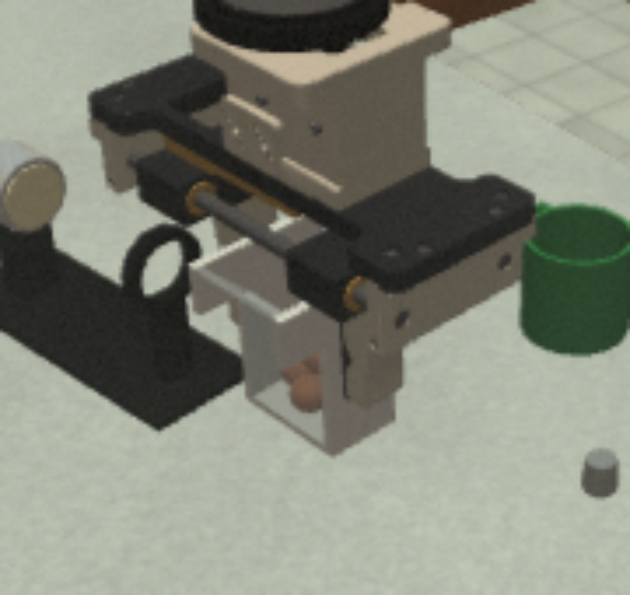

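>>> apply_moves:
  rows:
    - [[0.001,0,0.004],-2]
    - [[0.004,0,0.014],-5]
    - [[0.008,0,0.03],-10]
    - [[0.013,0,0.05],-16]
    - [[0.018,0,0.072],-22]
    - [[0.023,0,0.094],-28]
    - [[0.029,0,0.116],-35]
    - [[0.034,0,0.138],-42]
    - [[0.039,0,0.16],-49]
    - [[0.045,0,0.182],-56]
    - [[0.05,0,0.204],-63]
    - [[0.056,0,0.226],-70]
    - [[0.061,0,0.247],-76]
    - [[0.066,0,0.267],-82]
    - [[0.07,0,0.283],-87]
    - [[0.073,0,0.294],-91]
    - [[0.0741,0,0.3001],-93.6]
    - [[0.0741,0,0.3001],-93.6]
    - [[0.0741,0,0.3001],-93.6]

```text
time_s: 21.4
tcp_pos: [0.5338, 0.2767, 0.2492]
eef_rot: [-90.0, 0.0, 99.0]
contact_force: [-0.3, -0.5, -0.7]
gripper_width: 0.0602
```

```bash
python3 snap.py 18 side top; python3 - <<'E'
from h import *
from plant import get_state
s=get_state();print(plan(s["tcp_pos"],s["eef_rot"][2],[.5337,.2765,.156],99))
# cell in side view: plate top points
for n in("side18","top18"):
    W=cloud(load(n+".npz")).reshape(-1,3)
    q=W[(abs(W[:,0]-.534)<.09)&(abs(W[:,1]-.276)<.09)&(W[:,2]>.12)&(W[:,2]<.2)]
    print(n,len(q),q.min(0) if len(q) else 0)
    # outer frosted face
E
```

```text
{'time_s': 21.4, 'tcp_pos': [0.5338, 0.2767, 0.2492], 'eef_rot': [-89.9679, 0.0185, 98.9741], 'contact_force': [-0.2757, -0.5293, -0.6582], 'gripper_width': 0.0602}
[[0.0001, 0.0934, 0.0002], np.float64(-0.04)]
side18 744 [0.48667565 0.24992563 0.15455506]
top18 205 [0.50523637 0.25318999 0.15294289]
```

View pics/side18.png

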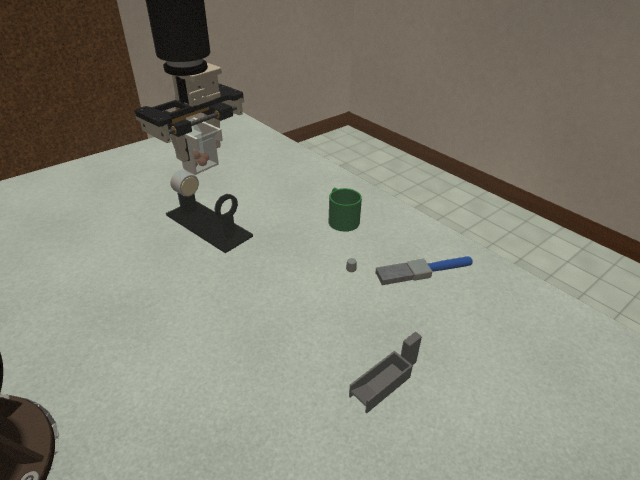

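View pics/top18.png

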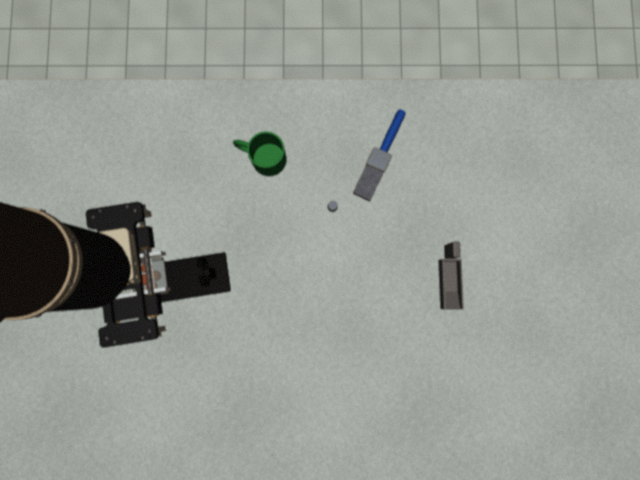

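>>> apply_moves:
  rows:
    - [[0,0.006,0],0]
    - [[0,0.02,0],0]
    - [[0,0.036,0],0]
    - [[0,0.052,0],0]
    - [[0,0.067,0],0]
    - [[0,0.08,0],0]
    - [[0,0.089,0],0]
    - [[0,0.0935,0],0]
    - [[0,0.0935,0],0]
    - [[0,0.0935,0],0]
    - [[0,0.0935,0],0]
    - [[0,0.0935,0],0]

```text
time_s: 23.0
tcp_pos: [0.5341, 0.2767, 0.1564]
eef_rot: [-90.0, -0.0, 99.0]
contact_force: [-0.1, -0.0, -1.7]
gripper_width: 0.0596
```

```bash
python3 snap.py 19 side top; python3 - <<'E'
from h import *
b=cv2.imread("pics/side19.png");cv2.imwrite("pics/c19.png",cv2.resize(b[110:260,130:290],(640,600),interpolation=cv2.INTER_CUBIC))
p=load("side19.npz")["pixels"].astype(int);m=(p[...,2]-p[...,0]>30)&(p[...,2]>90)
W=cloud(load("side19.npz"))
v,u=np.nonzero(m[120:260,130:290]);print(len(v),(u+130).min(),(u+130).max(),(v+120).min(),(v+120).max())
q=W.reshape(-1,3);q=q[(abs(q[:,0]-.534)<.06)&(abs(q[:,1]-.276)<.035)&(q[:,2]>.03)&(q[:,2]<.2)];print("minz",np.percentile(q[:,2],[0,1,2]))
E
```

```text
{'time_s': 23.0, 'tcp_pos': [0.5341, 0.2767, 0.1564], 'eef_rot': [-90.0267, -0.0196, 98.9748], 'contact_force': [-0.1344, -0.0216, -1.6687], 'gripper_width': 0.0596}
137 144 223 120 202
minz [0.06219277 0.06513554 0.06778759]
```

View pics/c19.png

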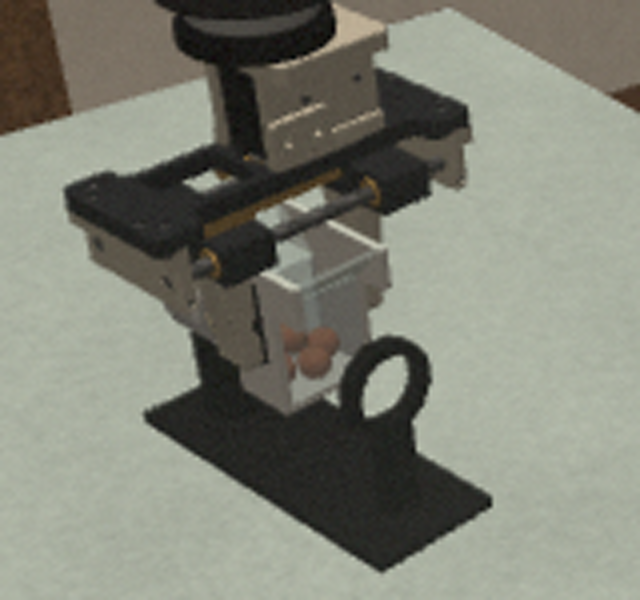

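View pics/top19.png

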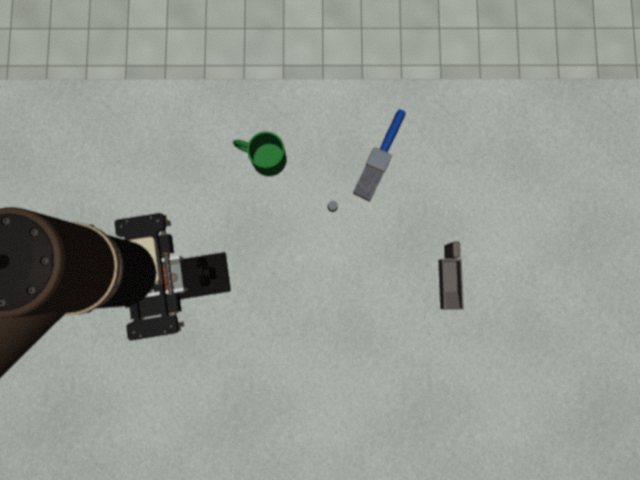

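>>> apply_moves:
  rows:
    - [[0,0,0],0]
    - [[0,0,0],0]
    - [[0,0,0],0]
    - [[0,0,0],0]

```text
time_s: 23.6
tcp_pos: [0.534, 0.2766, 0.156]
eef_rot: [-90.0, 0.0, 99.0]
contact_force: [-0.8, 0.0, -1.4]
gripper_width: 0.0598
```

```bash
python3 - <<'E'
from h import *
from plant import get_state,close_job
s=get_state();print(s["tcp_pos"],s["contact_force"],s["gripper_width"],s["qd"].round(2))
o=np.array([.5337,.2765]);a=np.radians(99)
W=cloud(load("side19.npz")).reshape(-1,3);d=W[:,:2]-o
x=d@[np.cos(a),np.sin(a)];y=d@[-np.sin(a),np.cos(a)]
m=(abs(x)<.05)&(abs(y)<.031)&(W[:,2]>.137)&(W[:,2]<.150)
print("rim x",np.percentile(x[m],[0,2,98,100]).round(4),"y",np.percentile(y[m],[0,100]).round(4),m.sum())
print(close_job())
E
```

```text
[0.53399759 0.27658932 0.15604217] [-0.75910137  0.0478539  -1.44398391] 0.059831815385015454 [ 0.02  0.02  0.07  0.   -0.02 -0.07]
rim x [-0.0437 -0.0427  0.0375  0.041 ] y [-0.0309  0.031 ] 265
the job is handed in; nothing more can be done
None
```

I poured the four balls into the sight cell, set the scoop back down upright near where it started, and handed the job in at 23.6 s (limit 62 s). At hand-in the arm was holding the cell still in the light path; the hand-in reports no verdict.

**Pour:** The tool cannot be tilted, so I held the scoop over the cell by its fin and lowered the grip to 3 N. Its own weight was not enough to tip it at that grip, so I used two short upward moves to make it pivot nose down. The balls ran out during the second one. To set it down, I let the nose touch the bench first and eased it flat before letting go.

**Last checks:**
- **Balls:** the side view showed all four in the cell, two clearly and two partly hidden. None lay on the bench.
- **Cell position:** the viewing point was about 85 mm up, and the rim was centred within about 2 mm of midway along the beam. The clear panes were square to the beam by tool yaw (99.0° against a measured stand yaw of 99°).
- **Grip:** the opening was 59.8 mm with 30 N commanded, on the frosted end faces only. The arm was almost still. The wrist force showed only about the cell's weight, and the pictures showed no contact with the stand.
- **Scoop and bystanders:** the scoop was flat and released, about 4 mm from its start. The cup, brush and cap looked unmoved in the top view.

No check failed. The wrist read about 5 N upward while the fingers closed on the cell. I did not trace the cause, and it was gone after lifting.

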